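# Lock the plate rack's keeper with its slip-clutch wing screw

## Task

Slide the keeper of the plate rack up until it holds the end plate snug against the rack's teeth, without squeezing the plate hard. Then tighten the keeper's wing screw clockwise and stop as soon as its clutch first slips: it should slip a little, as a sign that it is tight, but must not be turned on through the slip. Let go, and leave the other plates and the things nearby where they are.

Things in the scene. Friction and masses are not known exactly. Their poses are not given: they have to be found in the camera images.
- rack: wooden plate rack fixed to the shelf, 102 x 360 mm, 92 mm high; origin at the centre of its underside, y along it. Two rails (tops 35 mm up) bear teeth at the +y end; three 140 mm plates stand on them, faces square to y, tops 163 mm up. The keeper slides on the -y half, +y is towards the plates. The teeth that the end plate is pushed against face -y at y = +102 mm
- keeper: light wood keeper sliding along the rack's y (axes parallel to it), friction about 3 N plus 8 N per m/s; stays where left; can be dragged by its wing screw. Crossbar in front 112 mm wide, 70 to 90 mm up; origin at mid-width in the plane of the crossbar's front face, at shelf level. Behind it a sled 66 mm wide with a 26 mm post, 85 mm behind the face, carrying the wing screw
- wing_grip (a point): centre of the screw's upright steel wing, 124 mm up: a bar 40 mm long (x), 10 thick (y), 44 tall (z, screw axis), on a 24 mm hub 22 mm below. Tightens clockwise from above, in under 1.3 rad, without rising; grip it firmly. Runs at about 0.04 N m until tight, at an angle not visible beforehand; torque then jumps to the clutch's 0.6 N m and the wing slips on at that steady drag
- telltale (a point): middle of the top of a 6 mm brass tell-tale pin in the wing's top, on the screw axis. It starts flush (22 mm above the wing's centre) and rises 6 mm per rad of clutch slip: 1 to 2 mm proud is right. Below the wing a 30 mm steel collar with a small nib turns with the wing, the nib in line with the wing's length, and stands still once tight, so the slip shows there too
- plate3: the end plate, nearest the keeper: white ceramic, 140 mm across, flat 7 mm thick rim (centred on the origin), 280 g, upright and loose with about 4 mm of play, so it may lean a little along the rack; origin at its centre, y is its axis, its well faces the keeper
- plate2: the middle plate, same size, between full-height teeth; origin at its centre, y is its axis
- plate1: the far plate, same size; origin at its centre, y is its axis
- tin: bystander: closed round aluminium tin, 82 mm across, 66 mm high, origin at the centre of its underside
- spoon: bystander: yellow plastic spoon, 170 mm long, lying flat; origin on its underside, x along its length
- jar: bystander: amber glass treat jar, 94 mm across, 105 mm high to its rim, flap lid propped open behind it to 195 mm; origin at the centre of its underside
Not all that is in view belongs to the job. Leave any red look-alike of the plate3 alone.

How it is judged:
By the outcome, as a careful person would: the job done as asked, in the order asked, and still so for the second after the job is handed in, with the robot touching nothing.
It also fails if it takes over 64 s, if anything falls off the work surface, if the arm or the gripper's body presses on something with over 40 N, if the wrist force passes 120 N, or if a joint passes its speed limit or range.

## Robot

A 7-joint arm with a two-finger parallel gripper is mounted at the origin on the work surface. World frame = base frame: x ahead of the robot, y to its left, z up, the work surface at z = 0. Lengths are in mm, angles in rad, forces in N, time in s.
With the tool pointing down it reaches from about 350 to 900 mm from the base axis. Payload 8.1 kg.
Tool frame: the origin (TCP) lies midway between the tips of the shut fingers; the grasp point (between the pads) lies 19 mm behind it; z points along the fingers, y is the direction in which the jaws open and shut (so a half turn about z gives the same grasp; the last joint's range is limited). The gripper opens to 85 mm and grips with 20 to 120 N. Pads are 22 mm wide; open, the fingers measure 114 mm over their backs; the gripper's body (76 mm by 85 mm) begins 54 mm behind the grasp point. The pads swing forward as they close: fully open they stand 13 mm farther back than shut.
Start: joints at [-1.403, 0.434, 0.025, 1.573, -0.012, 1.134, -0.075], TCP at [167.216, 602.229, 231.323] pointing down, gripper open.
Joint ranges: [-2.62, 2.62], [-0.44, 2.09], [-1.27, 1.32], [0.08, 2.57], [-1.32, 4.46], [0.12, 2], [-2.74, 2.74]. Speed limits (rad/s): [2.22, 2.22, 3.01, 3.01, 3.14, 3.14, 3.14].

## Interface

Orientations are given as a unit quaternion [x, y, z, w].
In Python, from station import manip gives the robot as it stands.
- The arm moves only by the tool carry_out, never from a script. Its argument "increments" is a list of rows, each a list of 3 entries, a list of its own where there are three numbers: the finger opening in mm, from 0 to 85.4, then the shift along the tool's x, y, z in mm, then the turn about the tool's z in rad. A call has 1 to 8 rows; each row is the pose to reach, as a shift and turn from the pose measured when the call began, along the tool's axes at that moment; what a row does not reach only later rows make up. A row lasts 1/8 s, in which the tool goes at most 62.5 mm and 10.7 degrees, less where a joint would pass 70% of its speed; a pose out of reach is approached as far as the arm can. A call with a gripper value outside its range is refused whole. The fingers move at their own pace and stop on an object; "force" is the grip in N (left out, the last holds). Time passes only in rows, so rows that repeat a pose let the fingers close. It gives the time, the measured TCP pose, the force and the opening at its end, in the units of the state.
- manip.get_state(): the state, without advancing time (a new reading comes with each control period).
- manip.get_image(name): name is "scene" or "top" or "wrist"; returns a dict with "frame" (384x512x3 uint8, red, green, blue), "intrinsics" (3x3 intrinsics, pixels), "k1" (the pictures are not rectified: a ray, as slopes to the right and down, at radius r is drawn at 1 + k1 r^2 times it, then the intrinsics apply), "rvec" (rotation vector, rad) and "tvec" (3), from world to camera coordinates, as OpenCV has them. Camera axes: x right, y down, z forward; pixel columns grow to the right and rows downward; lengths in mm; the calibration is good to about 2 mm. A picture is of the moment at which its call begins. There is no depth.
- manip.close_job(): hands the job in, once; it reports no verdict.
Trained networks look in the newest picture that a camera, given by its name, has taken for a name from the list of things; names that differ only in an ending like _2 or _b are one class to them, and where a whole thing is asked for, a point or a joint stands for the part that bears it (a point fixed in the world has none). Each returns a list of dicts, best first, with "confidence" (0 to 1); they miss things now and then, are a little off and sometimes report something else, mostly with a low value. They report only what shows in the picture. A call takes as long as a camera call. They do not tell look-alikes from the thing itself.
- manip.spot_in(camera, query): "extent" ([left, top, right, bottom] in pixels, round what is visible of it).
- manip.silhouettes(camera, query): "pixels" (384x512 bool, what is visible of it) and "extent" ([left, top, right, bottom] in pixels, round what is visible of it).
- manip.place_of(camera, query): "at" ([column, row] in pixels: a listed point, or the origin of a listed thing).
The state is a dict: "time": time; "qpos": joint angles; "qvel": joint speeds; "effort": joint torques, N m; "position": TCP position; "tool_rot": TCP orientation; "contact_force": force on the tool from outside, world axes, zero at the start; "moment": the same for the moment, N m; "opening": opening from 0.0 (shut) to 1.0 (fully open).
Only numpy, scipy, OpenCV 4.12 (cv2) and the standard library are available. Lean on these libraries where they do the work, as an engineer would, in place of code of your own. Each camera call takes 0.05 s, during which the arm holds its last target.

## Working session

There is one attempt and no reset: what is moved stays moved. The work goes in short steps, Python scripts to look and compute and a tool call to move; the robot and the scene stay as the last step left them, time stands still between calls to the robot, and variables do not carry over. Pictures are saved under pics/ and viewed, and the job is handed in when it is done.

Besides the shell and the picture viewer there is one more tool, called after ">>>" by a JSON object that holds its "method" and its "body". carry_out: Moves the arm, as the interface text tells. Its arguments: {"type":"object","properties":{"increments":{"type":"array","items":{"type":"array"}},"force":{"type":"number"}},"required":["increments"]}

```bash
ls; mkdir -p pics; cat > h.py <<'E'
import numpy as np, cv2
from station import manip
def grab(n,fn=None):
    im=manip.get_image(n)
    if fn: cv2.imwrite('pics/'+fn,cv2.cvtColor(im['frame'],cv2.COLOR_RGB2BGR))
    return im
def ray(im,px):
    K=np.array(im['intrinsics']);k1=im['k1']
    d=np.array([(px[0]-K[0,2])/K[0,0],(px[1]-K[1,2])/K[1,1]])
    u=d.copy()
    for _ in range(30): u=d/(1+k1*(u@u))
    R=cv2.Rodrigues(np.array(im['rvec'],float))[0];t=np.array(im['tvec'],float).ravel()
    return -R.T@t, R.T@np.array([u[0],u[1],1.])
def atz(im,px,z):
    c,d=ray(im,px); return c+d*(z-c[2])/d[2]
def proj(im,P):
    K=np.array(im['intrinsics']);k1=im['k1']
    R=cv2.Rodrigues(np.array(im['rvec'],float))[0];t=np.array(im['tvec'],float).ravel()
    p=(np.atleast_2d(P)@R.T)+t; u=p[:,:2]/p[:,2:]; u=u*(1+k1*(u**2).sum(1,keepdims=True))
    return u*[K[0,0],K[1,1]]+[K[0,2],K[1,2]]
def tri(a):
    A=np.zeros((3,3));b=np.zeros(3)
    for im,px in a:
        c,d=ray(im,px);d=d/np.linalg.norm(d);M=np.eye(3)-np.outer(d,d);A+=M;b+=M@c
    return np.linalg.solve(A,b)
E
python3 - <<'E'
from h import *
np.set_printoptions(precision=1,suppress=True)
s=manip.get_state();print({k:np.round(v,3) for k,v in s.items()})
ims={n:grab(n,n+'0.png') for n in ['scene','top','wrist']}
for q in ['rack','keeper','wing_grip','telltale','plate1','plate2','plate3','tin','spoon','jar']:
    for n in ims:
        r=manip.place_of(n,q)
        print(q,n,[(np.round(x['at']),round(x['confidence'],2)) for x in r[:3]])
for n in ims: print(n, -cv2.Rodrigues(np.array(ims[n]['rvec'],float))[0].T@np.array(ims[n]['tvec']).ravel())
E
```

```text
pics
{'time': np.float64(0.0), 'qpos': array([-1.4,  0.4,  0. ,  1.6, -0. ,  1.1, -0.1]), 'qvel': array([-0., -0.,  0.,  0., -0., -0., -0.]), 'effort': array([  0. , -67. ,   1. , -31.6,   0. ,   0. ,   0. ]), 'position': array([167.1, 601.7, 230.5]), 'tool_rot': array([ 0.1,  1. , -0. , -0. ]), 'contact_force': array([0.7, 0.9, 0.2]), 'moment': array([-0.,  0., -0.]), 'opening': np.float64(0.997)}
rack scene [(array([246., 221.]), 0.72)]
rack top [(array([268., 213.]), 0.94)]
rack wrist []
keeper scene [(array([247., 212.]), 0.85)]
keeper top [(array([260., 213.]), 0.81)]
keeper wrist []
wing_grip scene [(array([229., 215.]), 0.66)]
wing_grip top [(array([301., 210.]), 0.43)]
wing_grip wrist []
telltale scene []
telltale top []
telltale wrist []
plate1 scene [(array([199., 167.]), 0.95), (array([254., 180.]), 0.78), (array([289., 135.]), 0.66)]
plate1 top [(array([140., 206.]), 0.98), (array([215., 220.]), 0.96), (array([225., 217.]), 0.74)]
plate1 wrist []
plate2 scene [(array([199., 167.]), 0.95), (array([254., 180.]), 0.78), (array([289., 135.]), 0.66)]
plate2 top [(array([140., 206.]), 0.98), (array([215., 220.]), 0.96), (array([225., 217.]), 0.74)]
plate2 wrist []
plate3 scene [(array([199., 167.]), 0.95), (array([254., 180.]), 0.78), (array([289., 135.]), 0.66)]
plate3 top [(array([140., 206.]), 0.98), (array([215., 220.]), 0.96), (array([225., 217.]), 0.74)]
plate3 wrist []
tin scene [(array([275., 313.]), 0.63), (array([248., 212.]), 0.36)]
tin top [(array([348., 128.]), 0.68)]
tin wrist []
spoon scene [(array([348., 175.]), 0.6)]
spoon top [(array([159., 119.]), 0.81), (array([217., 222.]), 0.41)]
spoon wrist []
jar scene [(array([308., 252.]), 0.83)]
jar top [(array([269., 129.]), 0.82), (array([298., 206.]), 0.17)]
jar wrist []
scene [ 785.6 -441.8  897.9]
top [ 492.2   19.2 1003.5]
wrist [ 89.1 622.4 372.3]
```

View pics/scene0.png

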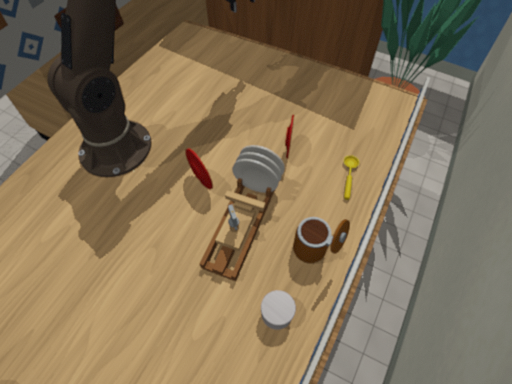

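View pics/top0.png

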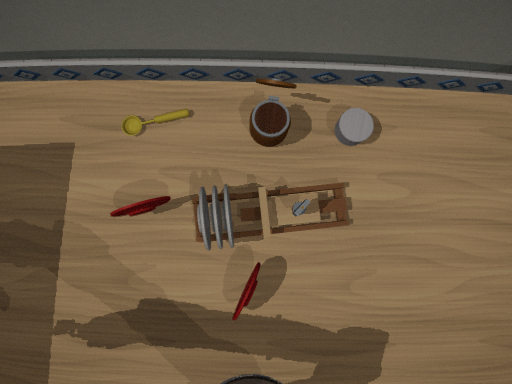

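View pics/wrist0.png

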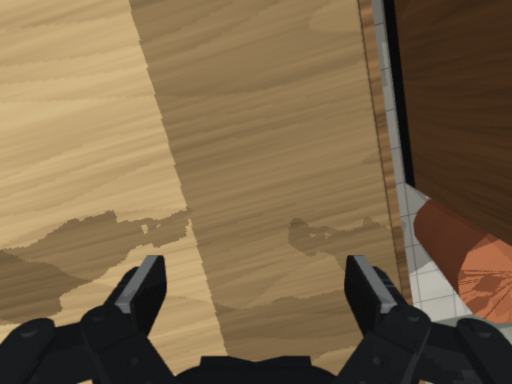

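```bash
python3 - <<'E'
from h import *
np.set_printoptions(precision=1,suppress=True)
t=cv2.imread('pics/top0.png');s=cv2.imread('pics/scene0.png')
cv2.imwrite('pics/top0z.png',cv2.resize(t[170:255,185:355],None,fx=4.6,fy=4.6,interpolation=cv2.INTER_CUBIC))
cv2.imwrite('pics/scene0z.png',cv2.resize(s[140:285,185:305],None,fx=4.1,fy=4.1,interpolation=cv2.INTER_CUBIC))
T=grab('top');S=grab('scene')
for n,im in (('top',T),('scene',S)):
  for z,p in ((0,manip.place_of(n,'rack')),(0,manip.place_of(n,'keeper')),(124,manip.place_of(n,'wing_grip'))):
    for q in p[:1]: print(n,z,q['at'],atz(im,q['at'],z))
w=[manip.place_of(n,'wing_grip')[0]['at'] for n in('top','scene')]
print(tri([(T,w[0]),(S,w[1])]))
for n,im in (('top',T),('scene',S)):
  for q in manip.place_of(n,'plate3'): print(n,q['at'],q['confidence'],atz(im,q['at'],93))
for q,z in (('tin',0),('spoon',0),('jar',0)):
  print(q,atz(T,manip.place_of('top',q)[0]['at'],z))
E
```

```text
top 0 [268.3, 210.8] [523.8 -28.8   0. ]
top 0 [260.2, 211.9] [520.6  -9.2   0. ]
top 124 [303.4, 206.9] [529.9 -97.5 124. ]
scene 0 [242.5, 220.3] [519.5 -36.2   0. ]
scene 0 [247.2, 211.2] [516.7  -3.    0. ]
scene 124 [230.2, 213.4] [519.  -89.8 124. ]
[527.1 -96.5 141.6]
top [139.7, 204.3] 0.79 [528.  260.6  93. ]
top [216.0, 218.3] 0.77 [501.6  90.1  93. ]
top [203.7, 218.8] 0.76 [499.8 117.1  93. ]
top [227.7, 216.6] 0.68 [506.   64.5  93. ]
top [245.6, 289.8] 0.62 [347.2  21.3  93. ]
top [260.5, 213.3] 0.36 [515.   -7.3  93. ]
scene [258.0, 179.0] 0.94 [520.4  56.8  93. ]
scene [260.9, 164.1] 0.88 [502.9 107.2  93. ]
scene [198.2, 167.6] 0.58 [349.6  10.4  93. ]
scene [287.5, 138.4] 0.55 [528.1 233.   93. ]
scene [255.7, 168.5] 0.53 [497.2  86.1  93. ]
tin [ 740.6 -226.7    0. ]
spoon [743.8 254.8   0. ]
jar [729.6 -22.4   0. ]
```

View pics/top0z.png

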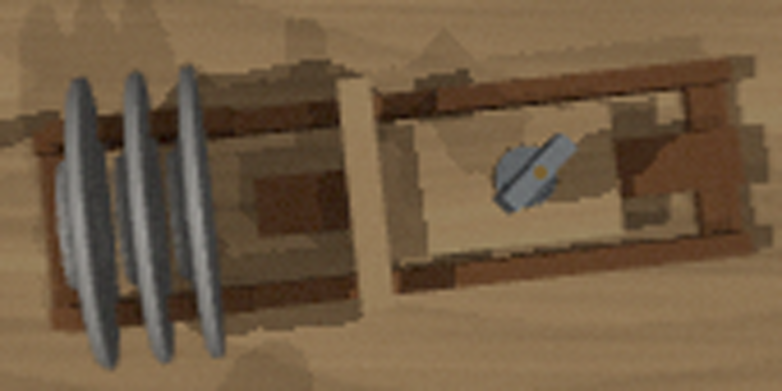

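View pics/scene0z.png

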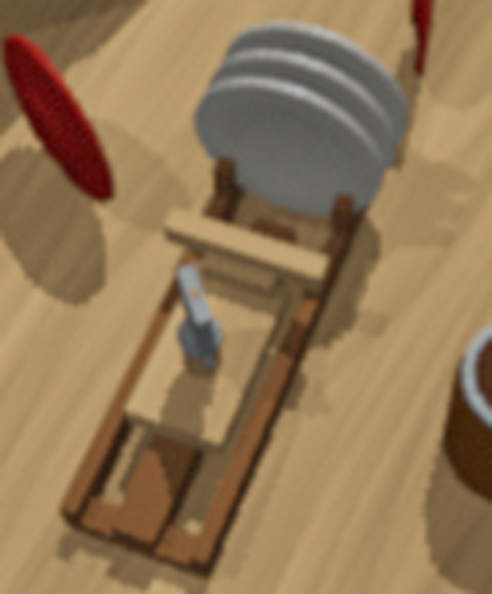

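```bash
python3 - <<'E'
from h import *
np.set_printoptions(precision=1,suppress=True)
T=grab('top')
f=lambda u,v:(u/4.6+185-.4,v/4.6+170-.4)
P={'rail_far_L':(60,125,35),'rail_far_R':(725,60,35),'rail_near_L':(60,325,35),'rail_near_R':(745,252,35),'bar_tl':(338,83,90),'bar_bl':(364,310,90),'bar_tr':(371,79,90),'bar_br':(394,291,90),
'wing_a':(508,207,146),'wing_b':(572,142,146),'pin':(540,172,146)}
for k,(u,v,z) in P.items(): print(k,atz(T,f(u,v),z))
s=manip.get_state();print(s['tool_rot'])
from scipy.spatial.transform import Rotation as R
print(R.from_quat(s['tool_rot']).as_matrix())
E
```

```text
rail_far_L [551.5 139.2  35. ]
rail_far_R [ 593.2 -200.8   35. ]
rail_near_L [449.9 136.   35. ]
rail_near_R [ 494.9 -212.1   35. ]
bar_tl [571.6  -0.7  90. ]
bar_bl [463.2 -15.7  90. ]
bar_tr [573.9 -16.6  90. ]
bar_br [472.5 -29.8  90. ]
wing_a [512.6 -77.4 146. ]
wing_b [ 542.6 -105.9  146. ]
pin [528.7 -91.6 146. ]
[ 0.1  1.   0.  -0. ]
[[-1.   0.3 -0. ]
 [ 0.3  1.   0. ]
 [ 0.   0.  -1. ]]
```

```bash
cat >> h.py <<'E'
from scipy.spatial.transform import Rotation as Rt
def rel(target,jawang=None):
    s=manip.get_state();M=Rt.from_quat(s['tool_rot']).as_matrix()
    d=M.T@(np.array(target)-np.array(s['position']))
    a=np.arctan2(M[1,1],M[0,1])
    out=[np.round(d,1),'jaw',round(a,3)]
    if jawang is not None:
        out+=['turn',round(((a-jawang+np.pi/2)%np.pi)-np.pi/2,3)]
    print('t',round(s['time'],2),'pos',np.round(s['position'],1),'q7',np.round(s['qpos'],2),'F',np.round(s['contact_force'],2),'M',np.round(s['moment'],3),'op',round(float(s['opening']),3));print(*out, 'tiltz',np.round(M[:,2],3))
E
python3 - <<'E'
from h import *
rel([529,-92,250],0.81)
E
```

```text
t 2.45 pos [167.2 602.2 231.3] q7 [-1.4   0.43  0.02  1.57 -0.01  1.13 -0.08] F [-0.01  0.41 -0.32] M [ 0.031  0.025 -0.001] op 1.005
[-534.4 -572.1  -18.7] jaw 1.3 turn 0.49 tiltz [-0.  0. -1.]
```

>>> {"method": "carry_out", "body": {"increments": [[85, [-40, -43, -10], 0.05], [85, [-80, -86, -19], 0.1], [85, [-120, -129, -19], 0.15], [85, [-160, -172, -19], 0.2], [85, [-200, -215, -19], 0.25], [85, [-240, -258, -19], 0.3], [85, [-280, -301, -19], 0.35], [85, [-320, -344, -19], 0.4]]}}

```text
time: 3.45
position: [384.2, 183.5, 250.7]
tool_rot: [0.33, 0.944, 0.001, 0.0]
contact_force: [1.3, 0.5, 0.1]
opening: 0.994
```

```bash
python3 - <<'E'
from h import *
rel([529,-92,250],0.81)
E
```

```text
t 3.45 pos [384.2 183.5 250.7] q7 [-0.87  0.08  0.33  2.02 -0.03  1.05  0.37] F [1.29 0.52 0.06] M [ 0.034 -0.084 -0.012] op 0.994
[-284.8 -125.4    0.6] jaw 0.898 turn 0.088 tiltz [ 0.001  0.001 -1.   ]
```

>>> {"method": "carry_out", "body": {"increments": [[85, [-48, -21, 0], 0.015], [85, [-96, -42, 0], 0.03], [85, [-144, -63, 0], 0.045], [85, [-192, -84, 0], 0.06], [85, [-240, -105, 0], 0.075], [85, [-285, -125, 0], 0.088], [85, [-285, -125, 0], 0.088]]}}

```text
time: 4.32
position: [530.2, -96.1, 250.7]
tool_rot: [0.374, 0.927, -0.0, 0.001]
contact_force: [-0.1, 0.5, -0.4]
opening: 0.995
```

```bash
python3 - <<'E'
from h import *
np.set_printoptions(precision=1,suppress=True)
rel([529,-92,250],0.81)
W=grab('wrist','w1.png');T=grab('top','t1.png')
for q in ('wing_grip','telltale'):
  for r in manip.place_of('wrist',q)[:3]: print(q,r['at'],r['confidence'],atz(W,r['at'],124 if q[0]=='w' else 146))
E
```

```text
t 4.33 pos [530.2 -96.1 250.7] q7 [-0.4  0.3  0.6  1.8 -0.2  1.1  1.1] F [-0.1  0.5 -0.4] M [ 0.  0. -0.] op 0.995
[3.7 2.2 0.7] jaw 0.804 turn -0.006 tiltz [ 0. -0. -1.]
wing_grip [255.6, 179.7] 0.6 [526.6 -92.9 124. ]
telltale [256.8, 188.1] 0.51 [528.  -92.9 146. ]
```

View pics/w1.png

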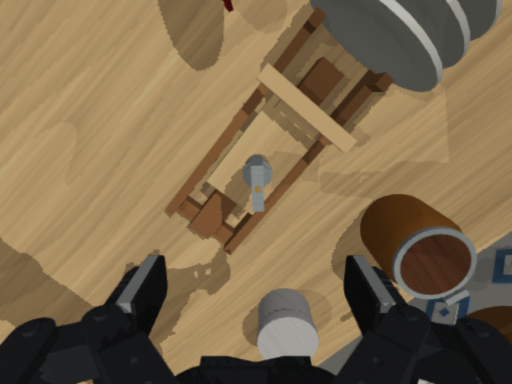

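```bash
python3 - <<'E'
from h import *
w=cv2.imread('pics/w1.png')
cv2.imwrite('pics/w1z.png',cv2.resize(w[60:250,160:360],None,fx=3.1,fy=3.1,interpolation=cv2.INTER_CUBIC))
cv2.imwrite('pics/w1z2.png',cv2.resize(w[145:225,220:300],None,fx=7.2,fy=7.2,interpolation=cv2.INTER_CUBIC))
E
```

```text
(no output)
```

View pics/w1z2.png

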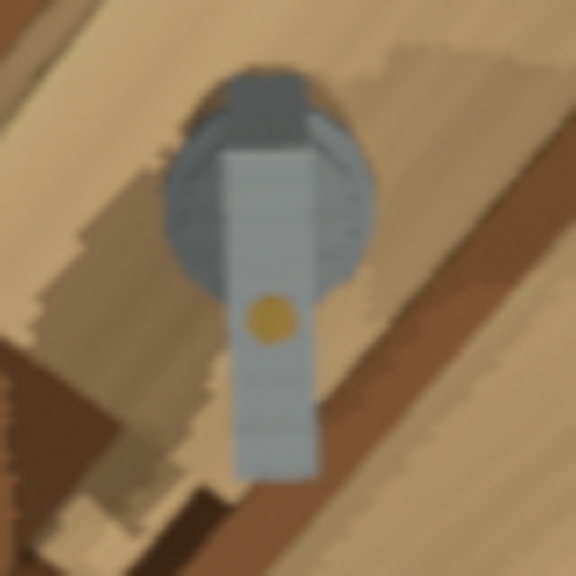

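```bash
python3 - <<'E'
from h import *
np.set_printoptions(precision=2,suppress=True)
W=grab('wrist')
f=lambda u,v:(u/7.2+220-.43,v/7.2+145-.43)
a,b,p=[atz(W,f(*q),146) for q in((268,150),(277,478),(271,319))]
print(a,b,(a+b)/2,p,np.linalg.norm(a-b),np.arctan2((b-a)[1],(b-a)[0])); 
g=lambda u,v,z:atz(W,(u,v),z)
c=g(260,74,90);d=g(343,151,90);print('bar front/back est',c,d)
rel([p[0],p[1],111],np.arctan2((b-a)[1],(b-a)[0])+np.pi/2)
E
```

```text
[512.63 -73.79 146.  ] [ 542.11 -100.22  146.  ] [527.37 -87.   146.  ] [527.33 -87.22 146.  ] 39.59157565849751 -0.7307859077478417
bar front/back est [462.96 -22.25  90.  ] [569.95 -11.37  90.  ]
t 4.58 pos [529.1 -90.4 250.5] q7 [-0.38  0.29  0.59  1.8  -0.18  1.1   1.08] F [0.46 0.09 0.42] M [ 0.05 -0.01 -0.  ] op 0.992
[  3.3   0.9 139.5] jaw 0.812 turn -0.028 tiltz [ 0.  0. -1.]
```

View pics/w1z.png

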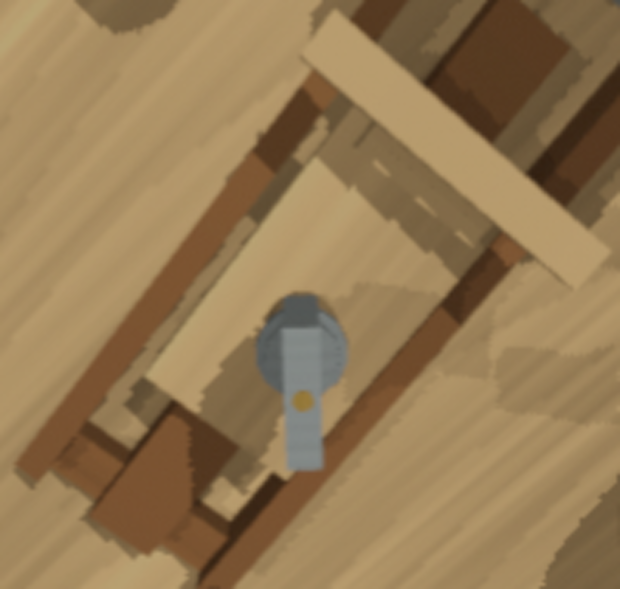

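```bash
python3 - <<'E'
from h import *
np.set_printoptions(precision=2,suppress=True)
W=grab('wrist','w2.png')
r=manip.place_of('wrist','telltale');print([(x['at'],x['confidence'],atz(W,x['at'],146)) for x in r])
fr=W['frame'];c=fr[140:250,220:300]
cv2.imwrite('pics/w2z.png',cv2.resize(cv2.cvtColor(c,cv2.COLOR_RGB2BGR),None,fx=5.4,fy=5.4,interpolation=cv2.INTER_CUBIC))
hsv=cv2.cvtColor(fr,cv2.COLOR_RGB2HSV)
m=(hsv[...,1]<60)&(hsv[...,2]>110)
ys,xs=np.nonzero(m[140:250,220:300]);print(len(xs))
m2=(hsv[...,1]>110)&(hsv[...,2]>110)
for v in range(180,215): print(v,''.join('#' if m[v,u] else ('o' if m2[v,u] else '.') for u in range(240,280)))
rel([528,-92.5,111],0.81)
E
```

```text
[([254.6, 193.7], 0.49, array([528.96, -91.55, 146.  ]))]
685
180 .......#####################............
181 .......#####################............
182 .......#####################............
183 .......#####################.........o.o
184 .......####################...........oo
185 .......####################..........oo.
186 .......###################..........oo..
187 .......###################..........oo.o
188 o......##################..........oo...
189 oo.....#################..........oo..oo
190 ooo....################..........o....oo
191 oooo..###############...........oo...ooo
192 ooooo..####.ooo.####...........oo..ooooo
193 oooooo.###.ooooo.###..........oo..oooooo
194 oooooo.###oooooo.##...........oo.ooooooo
195 oooooo.###oooooo.##..........o..o.oooooo
196 oooooo.###.ooooo.###........oo..oooooooo
197 oooooo.####.ooo.####.......oo..ooooooooo
198 oooooo.#####...#####......oo..oooooooooo
199 oooooo..############......o...oooooooooo
200 oo.oo...############.....o..o.oooooooooo
201 oooooo..############....oo..ooooooooooo.
202 ooooo...############...oo..ooooooooooo..
203 oooooo..############..oo..oooooooooooo..
204 ooooo...############.oo...oooooooooo....
205 ooooo...############.o..ooooooooooo.....
206 ooooo...############...ooooooooooo......
207 oooo....############..oooooooooooo......
208 ooo.....############.oooooooooooo.......
209 ooo.....############oooooooooooo........
210 oo......############ooooooooooo.........
211 o.......############oooooooooo..........
212 o.......############ooooooooo...........
213 o.......############.ooooooo............
214 o.......############.oooooo.............
t 4.67 pos [529.2 -90.6 250.7] q7 [-0.38  0.29  0.59  1.8  -0.18  1.1   1.08] F [-0.21 -0.9   0.43] M [-0.01  0.02 -0.01] op 0.994
[ -0.5  -2.4 139.6] jaw 0.812 turn 0.002 tiltz [ 0.  0. -1.]
```

View pics/w2z.png

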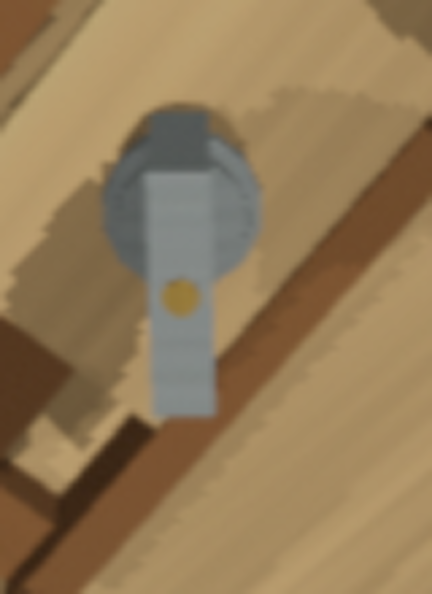

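```bash
python3 - <<'E'
from h import *
np.set_printoptions(precision=2,suppress=True)
W=grab('wrist')
f=lambda u,v:(u/5.4+220-.4,v/5.4+140-.4)
a,b,p=[atz(W,f(*q),146) for q in((180,173),(184,415),(180.5,297))]
print(a,b,(a+b)/2,p,np.linalg.norm(a-b),np.arctan2((b-a)[1],(b-a)[0])+np.pi/2)
rel([p[0],p[1],111],np.arctan2((b-a)[1],(b-a)[0])+np.pi/2)
E
```

```text
[514.45 -79.7  146.  ] [ 543.45 -106.47  146.  ] [528.95 -93.09 146.  ] [528.79 -93.27 146.  ] 39.467202227340735 0.8256612851488034
t 4.72 pos [529.2 -90.8 250.7] q7 [-0.38  0.29  0.59  1.8  -0.18  1.1   1.08] F [0.21 0.16 0.4 ] M [0.01 0.02 0.01] op 0.993
[ -1.5  -2.3 139.7] jaw 0.812 turn -0.014 tiltz [ 0.  0. -1.]
```

>>> {"method": "carry_out", "body": {"increments": [[85, [-1.5, -2.3, 40], -0.014], [85, [-1.5, -2.3, 80], -0.014], [85, [-1.5, -2.3, 115], -0.014], [85, [-1.5, -2.3, 133], -0.014], [85, [-1.5, -2.3, 140], -0.014], [85, [-1.5, -2.3, 140], -0.014], [85, [-1.5, -2.3, 140], -0.014]]}}

```text
time: 5.6
position: [529.5, -93.3, 111.6]
tool_rot: [0.364, 0.932, 0.001, 0.001]
contact_force: [-0.5, 0.9, 0.4]
opening: 0.995
```

```bash
python3 - <<'E'
from h import *
rel([528.8,-93.2,110.5],0.826)
W=grab('wrist','w3.png')
E
```

```text
t 5.6 pos [529.5 -93.3 111.6] q7 [-0.3   0.46  0.51  1.96 -0.31  0.8   1.21] F [-0.49  0.89  0.43] M [ 0.01   0.014 -0.037] op 0.995
[ 0.5 -0.4  1.1] jaw 0.826 turn 0.0 tiltz [ 0.003  0.002 -1.   ]
```

View pics/w3.png

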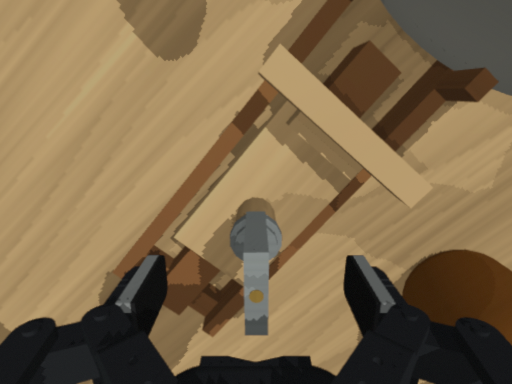

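>>> {"method": "carry_out", "body": {"increments": [[60, [0, 0, 1], 0], [40, [0, 0, 1], 0], [20, [0, 0, 1], 0], [0, [0, 0, 1], 0], [0, [0, 0, 1], 0], [0, [0, 0, 1], 0], [0, [0, 0, 1], 0], [0, [0, 0, 1], 0]], "force": 80}}

```text
time: 6.65
position: [529.6, -93.2, 110.7]
tool_rot: [0.364, 0.932, 0.001, 0.001]
contact_force: [0.3, 0.9, 3.7]
opening: 0.104
```

```bash
python3 - <<'E'
from h import *
s=manip.get_state();p=np.array(s['position']);rel(p+70*np.array([-.128,.992,0]))
W=grab('wrist','w4.png')
E
```

```text
t 6.65 pos [529.6 -93.2 110.7] q7 [-0.3   0.46  0.51  1.96 -0.31  0.8   1.22] F [0.35 0.88 3.72] M [ 0.203  0.047 -0.034] op 0.104
[53.6 45.   0.1] jaw 0.826 tiltz [ 0.003  0.002 -1.   ]
```

View pics/w4.png

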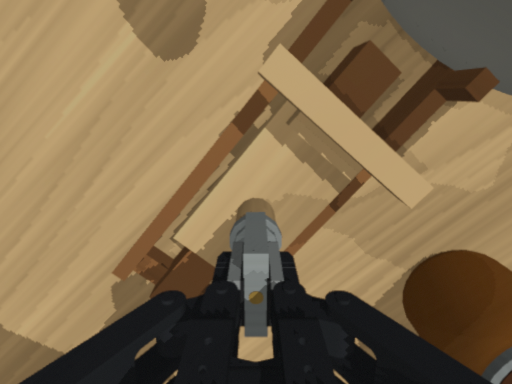

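>>> {"method": "carry_out", "body": {"increments": [[0, [5.4, 4.5, 0], 0], [0, [10.7, 9, 0], 0], [0, [16.1, 13.5, 0], 0], [0, [21.4, 18, 0], 0], [0, [26.8, 22.5, 0], 0], [0, [32.2, 27, 0], 0], [0, [38.3, 32.1, 0], 0], [0, [38.3, 32.1, 0], 0]]}}

```text
time: 7.7
position: [522.9, -42.0, 110.7]
tool_rot: [0.363, 0.932, 0.002, 0.0]
contact_force: [-1.0, 2.4, 4.0]
opening: 0.108
```

```bash
cat >> h.py <<'E'
def fy(yaw=0.128):
    s=manip.get_state();u=np.array([-np.sin(yaw),np.cos(yaw),0]);v=np.array([np.cos(yaw),np.sin(yaw),0])
    F=np.array(s['contact_force']);d=np.array(s['position'])-[529.6,-93.2,110.7]
    print('along F %.2f lat F %.2f  travel %.1f lat %.1f'%(F@u,F@v,d@u,d@v))
E
python3 - <<'E'
from h import *
rel([529.6,-93.2,110]);fy()
W=grab('wrist','w5.png');fy();grab('top','t5.png');fy()
E
```

```text
t 7.7 pos [522.9 -42.  110.7] q7 [-0.4   0.44  0.51  1.99 -0.31  0.78  1.12] F [-1.02  2.41  3.96] M [ 0.501  0.212 -0.024] op 0.108
[-39.6 -33.2   0.5] jaw 0.828 tiltz [ 0.002  0.003 -1.   ]
along F 2.53 lat F -0.71  travel 51.7 lat -0.1
along F 3.45 lat F -0.52  travel 51.6 lat -0.1
along F 2.90 lat F -1.07  travel 51.5 lat -0.1
```

View pics/w5.png

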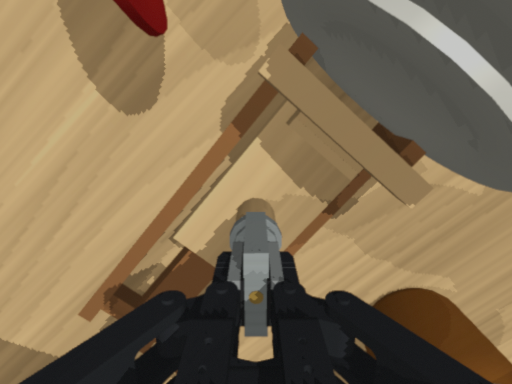

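>>> {"method": "carry_out", "body": {"increments": [[0, [1.5, 1.3, 0], 0], [0, [3, 2.6, 0], 0], [0, [4.6, 3.9, 0], 0], [0, [6.1, 5.1, 0], 0], [0, [7.7, 6.4, 0], 0], [0, [9.2, 7.7, 0], 0]]}}

```text
time: 8.55
position: [521.4, -30.2, 110.7]
tool_rot: [0.363, 0.932, 0.002, 0.0]
contact_force: [-0.9, -2.8, 3.2]
opening: 0.104
```

```bash
python3 - <<'E'
from h import *
rel([529.6,-93.2,110]);fy()
T=grab('top','t6.png');S=grab('scene','s6.png');fy()
a=cv2.resize(cv2.cvtColor(T['frame'][170:255,185:285],cv2.COLOR_RGB2BGR),None,fx=4,fy=4,interpolation=cv2.INTER_CUBIC)
b=cv2.resize(cv2.cvtColor(S['frame'][130:240,200:300],cv2.COLOR_RGB2BGR),None,fx=4,fy=4,interpolation=cv2.INTER_CUBIC)
o=np.zeros((440,800,3),np.uint8);o[:340,:400]=a;o[:,400:]=b;cv2.imwrite('pics/c6.png',o)
E
```

```text
t 8.55 pos [521.4 -30.2 110.7] q7 [-0.42  0.44  0.51  2.   -0.3   0.78  1.09] F [-0.88 -2.84  3.18] M [-0.781  0.092 -0.081] op 0.104
[-48.7 -40.8   0.5] jaw 0.828 tiltz [ 0.002  0.003 -1.   ]
along F -2.70 lat F -1.23  travel 63.6 lat -0.1
along F -1.87 lat F -0.13  travel 63.9 lat -0.1
```

View pics/c6.png

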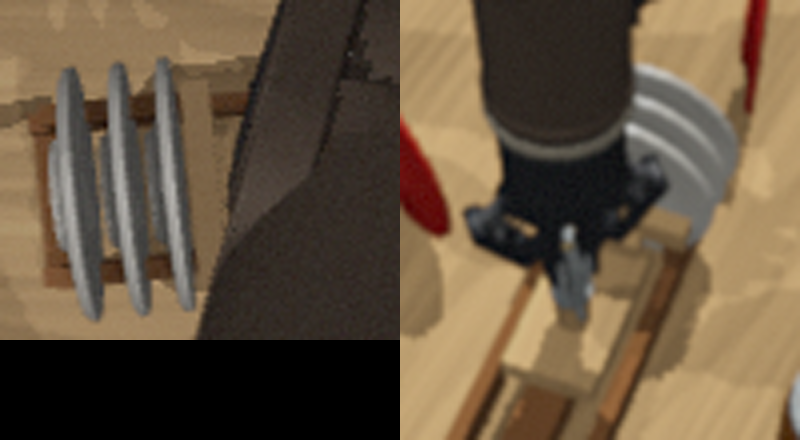

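>>> {"method": "carry_out", "body": {"increments": [[0, [0.6, 0.5, 0], 0], [0, [1.2, 1, 0], 0], [0, [1.9, 1.6, 0], 0], [0, [2.5, 2.1, 0], 0]]}}

```text
time: 9.15
position: [520.9, -26.6, 110.7]
tool_rot: [0.363, 0.932, 0.002, 0.0]
contact_force: [0.3, -3.3, 3.0]
opening: 0.103
```

```bash
python3 -c "
from h import *
fy()"
```

```text
along F -3.32 lat F -0.11  travel 67.2 lat -0.1
```

>>> {"method": "carry_out", "body": {"increments": [[0, [0.6, 0.5, 0], 0], [0, [1.2, 1, 0], 0], [0, [1.9, 1.6, 0], 0]]}}

```text
time: 9.52
position: [520.6, -24.1, 110.7]
tool_rot: [0.363, 0.932, 0.002, 0.0]
contact_force: [-0.6, -3.0, 2.7]
opening: 0.101
```

```bash
python3 -c "
from h import *
fy()
W=grab('wrist','w7.png')"
```

```text
along F -2.89 lat F -0.99  travel 69.7 lat -0.1
```

View pics/w7.png

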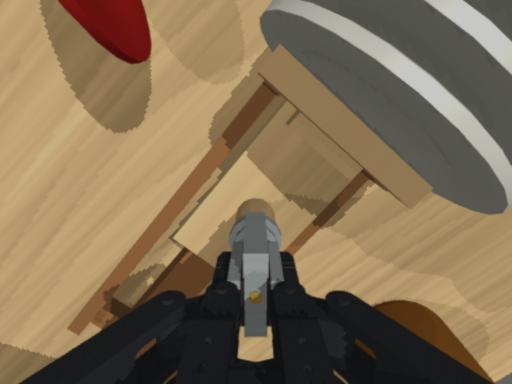

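>>> {"method": "carry_out", "body": {"increments": [[0, [0.6, 0.5, 0], 0], [0, [1.2, 1, 0], 0]]}}

```text
time: 9.82
position: [520.5, -23.5, 110.7]
tool_rot: [0.363, 0.932, 0.001, 0.001]
contact_force: [0.6, -8.0, 2.5]
opening: 0.107
```

```bash
python3 -c "
from h import *
fy()"
```

```text
along F -8.05 lat F -0.46  travel 70.3 lat -0.1
```

```bash
python3 - <<'E'
from h import *
T=grab('top','t8.png');fy();S=grab('scene','s8.png');fy();W=grab('wrist','w8.png');fy()
a=cv2.resize(cv2.cvtColor(T['frame'][170:255,185:285],cv2.COLOR_RGB2BGR),None,fx=4,fy=4,interpolation=cv2.INTER_CUBIC)
b=cv2.resize(cv2.cvtColor(W['frame'][0:220,200:400],cv2.COLOR_RGB2BGR),None,fx=2,fy=2,interpolation=cv2.INTER_CUBIC)
o=np.zeros((440,800,3),np.uint8);o[:340,:400]=a;o[:,400:]=b;cv2.imwrite('pics/c8.png',o)
E
```

```text
along F -6.83 lat F 0.41  travel 70.2 lat -0.1
along F -7.96 lat F -0.54  travel 70.2 lat -0.1
along F -7.80 lat F -0.25  travel 70.2 lat -0.1
```

View pics/c8.png

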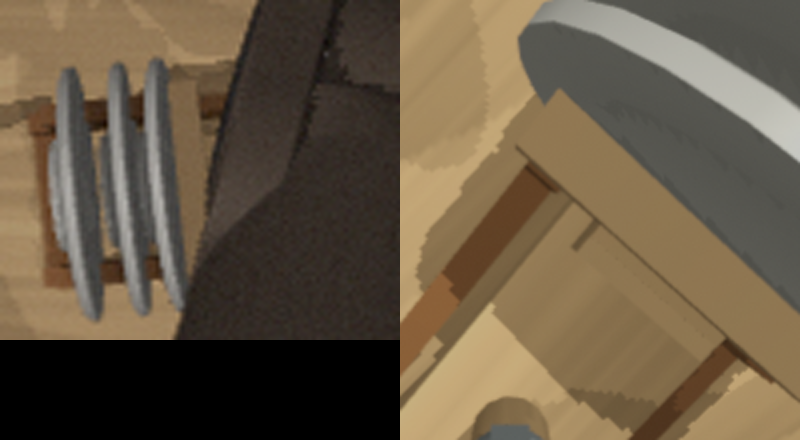

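>>> {"method": "carry_out", "body": {"increments": [[0, [0.4, 0.3, 0], 0.05], [0, [0.4, 0.3, 0], 0.1], [0, [0.4, 0.3, 0], 0.15]], "force": 100}}

```text
time: 10.35
position: [520.4, -23.8, 110.8]
tool_rot: [0.433, 0.901, 0.001, 0.001]
contact_force: [-0.3, -5.6, 2.3]
opening: 0.106
```

```bash
cat > st.py <<'E'
from h import *
import sys
fy();rel([520.5,-23.5,110.7])
d=np.array([-.128,.992,0])*0.5;M=Rt.from_quat(manip.get_state()['tool_rot']).as_matrix();print('bias',np.round(M.T@d,2))
E
python3 st.py
```

```text
along F -5.47 lat F -1.03  travel 70.0 lat -0.3
t 10.35 pos [520.4 -23.8 110.8] q7 [-0.47  0.44  0.55  2.   -0.33  0.78  0.96] F [-0.33 -5.55  2.29] M [-1.38   0.181  0.078] op 0.106
[0.1 0.3 0.1] jaw 0.675 tiltz [ 0.002  0.001 -1.   ]
bias [0.43 0.26 0.  ]
```

>>> {"method": "carry_out", "body": {"increments": [[0, [0.4, 0.3, 0], 0.05], [0, [0.4, 0.3, 0], 0.1], [0, [0.4, 0.3, 0], 0.15]]}}

```text
time: 10.72
position: [520.1, -24.0, 110.7]
tool_rot: [0.5, 0.866, 0.001, 0.001]
contact_force: [-1.2, -5.7, 3.9]
opening: 0.102
```

```bash
python3 st.py
```

```text
along F -5.49 lat F -1.93  travel 69.9 lat -0.6
t 10.72 pos [520.1 -24.  110.7] q7 [-0.5   0.45  0.6   2.   -0.35  0.79  0.83] F [-1.21 -5.69  3.87] M [-1.365  0.312  0.042] op 0.102
[0.2 0.6 0. ] jaw 0.523 tiltz [ 0.002  0.001 -1.   ]
bias [0.46 0.19 0.  ]
```

>>> {"method": "carry_out", "body": {"increments": [[0, [0.5, 0.2, 0], 0.05], [0, [0.5, 0.2, 0], 0.1], [0, [0.5, 0.2, 0], 0.15]]}}

```text
time: 11.1
position: [519.9, -24.1, 110.7]
tool_rot: [0.565, 0.825, 0.001, 0.001]
contact_force: [-0.6, -5.9, 1.8]
opening: 0.104
```

```bash
python3 st.py; python3 -c "
from h import *
grab('wrist','w9.png')"
```

```text
along F -5.78 lat F -1.36  travel 69.8 lat -0.8
t 11.1 pos [519.9 -24.1 110.7] q7 [-0.53  0.46  0.64  2.01 -0.38  0.79  0.71] F [-0.61 -5.9   1.76] M [-1.32   0.283  0.026] op 0.104
[0.3 0.8 0. ] jaw 0.371 tiltz [ 0.002 -0.    -1.   ]
bias [ 0.49  0.12 -0.  ]
```

View pics/w9.png

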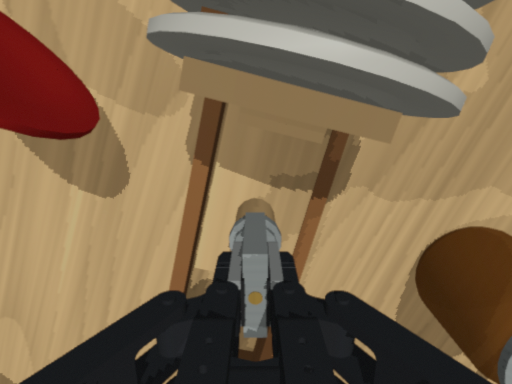

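>>> {"method": "carry_out", "body": {"increments": [[0, [0.5, 0.1, 0], 0.05], [0, [0.5, 0.1, 0], 0.1], [0, [0.5, 0.1, 0], 0.15]]}}

```text
time: 11.52
position: [519.6, -24.2, 110.7]
tool_rot: [0.627, 0.779, 0.0, 0.001]
contact_force: [-1.8, -4.6, 2.9]
opening: 0.103
```

```bash
python3 st.py
```

```text
along F -4.32 lat F -2.36  travel 69.8 lat -1.1
t 11.53 pos [519.6 -24.2 110.7] q7 [-0.56  0.47  0.69  2.01 -0.41  0.8   0.58] F [-1.78 -4.59  2.88] M [-1.21   0.353  0.069] op 0.103
[0.5 1.  0. ] jaw 0.216 tiltz [ 0.002 -0.001 -1.   ]
bias [ 0.5   0.04 -0.  ]
```

>>> {"method": "carry_out", "body": {"increments": [[0, [0.5, 0, 0], 0.05], [0, [0.5, 0, 0], 0.1], [0, [0.5, 0, 0], 0.15]]}}

```text
time: 11.9
position: [519.3, -24.2, 110.7]
tool_rot: [0.684, 0.73, -0.0, 0.001]
contact_force: [-1.6, -6.2, 4.3]
opening: 0.105
```

```bash
python3 st.py
```

```text
along F -5.94 lat F -2.34  travel 69.7 lat -1.4
t 11.9 pos [519.3 -24.2 110.7] q7 [-0.59  0.48  0.73  2.01 -0.44  0.81  0.46] F [-1.56 -6.19  4.28] M [-1.301  0.354  0.608] op 0.105
[0.6 1.2 0. ] jaw 0.066 tiltz [ 0.002 -0.002 -1.   ]
bias [ 0.5  -0.03 -0.  ]
```

```bash
python3 - <<'E'
from h import *
W=grab('wrist','w10.png')
a=cv2.imread('pics/w9.png')[190:350,215:300];b=cv2.imread('pics/w10.png')[190:350,215:300]
cv2.imwrite('pics/c10.png',cv2.resize(np.hstack([a,b]),None,fx=3.7,fy=3.7,interpolation=cv2.INTER_CUBIC))
E
```

```text
(no output)
```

View pics/c10.png

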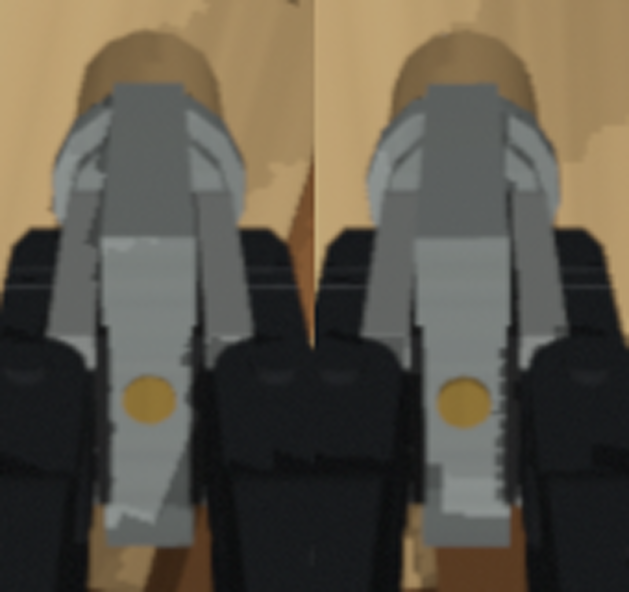

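```bash
cat > pin.py <<'E'
from h import *
import sys
def pin(fr):
    h=cv2.cvtColor(fr,cv2.COLOR_RGB2HSV)[270:325,240:275]
    m=((h[...,0]>12)&(h[...,0]<32)&(h[...,1]>100)).astype(np.uint8)
    n,l,s,c=cv2.connectedComponentsWithStats(m)
    i=[(s[k,4],c[k]+[240,270],s[k,:4]) for k in range(1,n) if s[k,4]>30]
    return i
for f in sys.argv[1:]:
    print(f,pin(cv2.cvtColor(cv2.imread('pics/'+f),cv2.COLOR_BGR2RGB)))
if __name__=='__main__':
    W=grab('wrist');s=manip.get_state();p=np.array(s['position'])
    print(proj(W,[[*p[:2],146],[*p[:2],147],[*p[:2],148]]));st=s['moment'];print(np.round(st,3))
E
python3 pin.py w5.png w7.png w8.png w9.png w10.png; python3 st.py
```

```text
w5.png [(np.int32(140), array([255.57857143, 297.        ]), array([ 9, 21, 14, 13], dtype=int32))]
w7.png [(np.int32(140), array([255.40714286, 297.42142857]), array([ 9, 22, 14, 12], dtype=int32))]
w8.png [(np.int32(138), array([254.98550725, 297.58695652]), array([ 8, 22, 14, 12], dtype=int32))]
w9.png [(np.int32(133), array([254.95488722, 297.52631579]), array([ 9, 22, 13, 12], dtype=int32))]
w10.png [(np.int32(145), array([254.93103448, 298.28965517]), array([ 9, 22, 13, 14], dtype=int32))]
[[254.40765049 299.45059184]
 [254.40877745 301.03781483]
 [254.40992086 302.64965785]]
[-1.233  0.33   0.392]
along F -4.63 lat F -2.53  travel 69.7 lat -1.4
t 12.0 pos [519.4 -24.2 110.7] q7 [-0.59  0.48  0.73  2.01 -0.44  0.81  0.46] F [-1.92 -4.92  3.8 ] M [-1.233  0.33   0.392] op 0.105
[0.6 1.2 0. ] jaw 0.066 tiltz [ 0.002 -0.002 -1.   ]
bias [ 0.5  -0.03 -0.  ]
```

>>> {"method": "carry_out", "body": {"increments": [[0, [0.5, 0, 0], 0.05], [0, [0.5, 0, 0], 0.1], [0, [0.5, 0, 0], 0.13]]}}

```text
time: 12.38
position: [519.1, -24.2, 110.7]
tool_rot: [0.73, 0.684, -0.0, 0.001]
contact_force: [-2.0, -5.3, 4.6]
opening: 0.098
```

```bash
python3 -c "
from h import *
grab('wrist','w11.png')";python3 pin.py w11.png;python3 st.py; python3 - <<'E'
import cv2,numpy as np
a=cv2.imread('pics/w9.png')[190:350,215:300];b=cv2.imread('pics/w11.png')[190:350,215:300]
cv2.imwrite('pics/c11.png',cv2.resize(np.hstack([a,b]),None,fx=3.7,fy=3.7,interpolation=cv2.INTER_CUBIC))
E
```

```text
w11.png [(np.int32(167), array([254.94610778, 299.32934132]), array([ 8, 22, 15, 15], dtype=int32))]
[[253.87961177 299.67606458]
 [253.87662228 301.26606137]
 [253.87358504 302.88071384]]
[-1.211  0.39   0.461]
along F -4.48 lat F -2.22  travel 69.8 lat -1.6
t 12.47 pos [519.1 -24.2 110.7] q7 [-0.61  0.49  0.77  2.01 -0.46  0.81  0.36] F [-1.63 -4.73  4.13] M [-1.211  0.39   0.461] op 0.105
[0.8 1.4 0. ] jaw -0.064 tiltz [ 0.001 -0.003 -1.   ]
bias [ 0.49 -0.1  -0.  ]
```

View pics/c11.png

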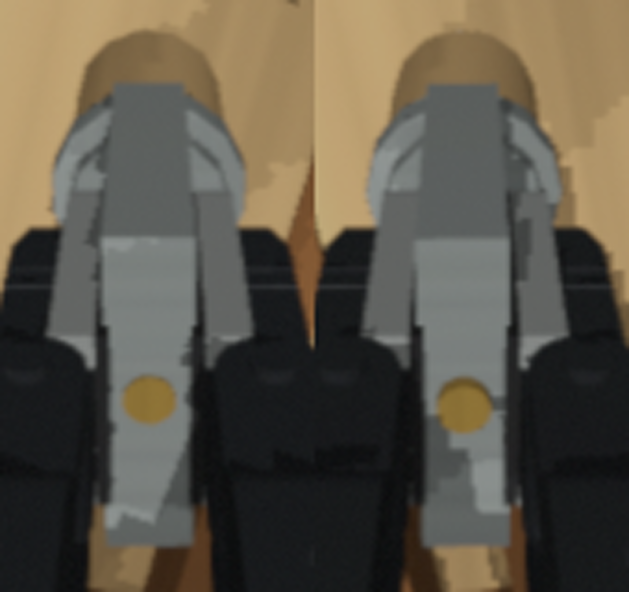

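```bash
python3 - <<'E'
import cv2,numpy as np
for n in (8,9,10,11):
    f=cv2.imread(f'pics/w{n}.png').astype(float)
    p=(f[...,2]-f[...,0])[285:315,252:258].mean(1)  # R-B
    pk=p.max();h=pk/2
    i=np.nonzero(p>h)[0]; 
    b=i[-1];bot=285+b+(p[b]-h)/(p[b]-p[b+1]); t=i[0]; top=285+t-(p[t]-h)/(p[t]-p[t-1])
    w=(f[...,:].mean(2))[235:265,250:260].mean(1)
    print(n,round(top,2),round(bot,2),np.round(p[5:26]).astype(int))
E
```

```text
8 291.48 303.3 [ 0 22 67 85 88 86 83 78 70 62 60 59 59 52 24  4 -2 -2 -2 -2 -2]
9 291.53 303.78 [ 0 19 64 83 84 85 85 86 85 86 85 85 85 76 33  4 -3 -2 -3 -2 -2]
10 291.99 304.94 [-2  8 43 73 83 85 85 86 85 85 85 85 86 85 78 41  6 -2 -3 -3 -2]
11 292.17 306.4 [-2  7 39 61 71 82 85 85 85 85 85 85 85 85 85 83 62 14 -1 -3 -2]
```

>>> {"method": "carry_out", "body": {"increments": [[0, [0, 0, 0], 0], [0, [0, 0, 0], 0], [30, [0, 0, 0], 0], [60, [0, 0, 0], 0], [85, [0, 0, 0], 0], [85, [0, 0, 0], 0], [85, [0, 0, 0], 0]]}}

```text
time: 13.35
position: [519.1, -24.1, 110.7]
tool_rot: [0.73, 0.684, -0.0, 0.001]
contact_force: [-0.4, 0.5, 0.1]
opening: 0.997
```

```bash
python3 st.py; python3 -c "
from h import *
grab('wrist','w12.png')"
```

```text
along F 0.50 lat F -0.29  travel 69.8 lat -1.6
t 13.35 pos [519.1 -24.1 110.7] q7 [-0.61  0.49  0.77  2.01 -0.46  0.81  0.36] F [-0.35  0.46  0.14] M [ 0.011 -0.061  0.013] op 0.997
[0.7 1.4 0. ] jaw -0.064 tiltz [ 0.001 -0.002 -1.   ]
bias [ 0.49 -0.1  -0.  ]
```

View pics/w12.png

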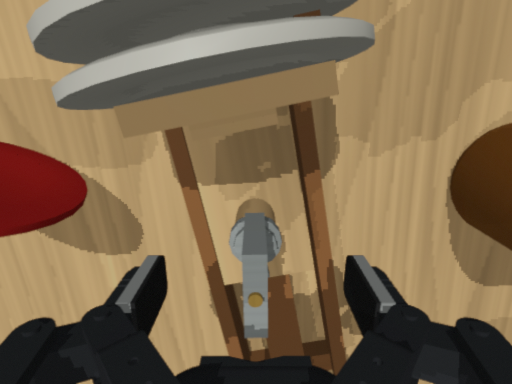

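>>> {"method": "carry_out", "body": {"increments": [[85, [0, 0, -20], 0], [85, [0, 0, -50], 0], [85, [0, 0, -90], 0], [85, [0, 0, -130], 0], [85, [-40, 0, -140], 0], [85, [-90, 0, -140], 0], [85, [-140, 0, -140], 0], [85, [-140, 0, -140], 0]]}}

```text
time: 14.4
position: [508.6, -168.4, 251.6]
tool_rot: [0.732, 0.681, -0.001, 0.002]
contact_force: [0.8, 0.7, -0.5]
opening: 0.997
```

```bash
python3 - <<'E'
from h import *
rel([519,-24,250])
W=grab('wrist','w13.png');T=grab('top','t13.png');S=grab('scene','s13.png')
o=np.zeros((560,800,3),np.uint8)
bg=lambda i:cv2.cvtColor(i['frame'],cv2.COLOR_RGB2BGR)
o[:280,:400]=cv2.resize(bg(T)[170:240,185:285],(400,280),interpolation=cv2.INTER_CUBIC)
o[:,400:]=cv2.resize(bg(S)[120:260,205:305],(400,560),interpolation=cv2.INTER_CUBIC)
o[280:,:373]=cv2.resize(bg(W),(373,280))
cv2.imwrite('pics/c13.png',o)
for q in('tin','spoon','jar'): print(q,atz(T,manip.place_of('top',q)[0]['at'],0))
for n in('wrist','scene','top'): print(n,manip.place_of(n,'telltale'),manip.place_of(n,'wing_grip')[:1])
E
```

```text
t 14.4 pos [ 508.6 -168.4  251.6] q7 [-0.46  0.35  0.92  1.81 -0.3   1.12  0.49] F [ 0.84  0.65 -0.48] M [-0.034 -0.032  0.013] op 0.997
[ 1.447e+02 -1.000e-01  1.000e+00] jaw -0.072 tiltz [ 0.002 -0.004 -1.   ]
tin [ 7.34196191e+02 -2.31940094e+02 -1.13686838e-13]
spoon [736.94707317 251.203271     0.        ]
jar [727.83604629 -20.67700239   0.        ]
wrist [] []
scene [] [{'at': [243.4, 193.8], 'confidence': 0.6}]
top [{'at': [157.8, 119.0], 'confidence': 0.45}] [{'at': [264.3, 213.1], 'confidence': 0.42}]
```

View pics/c13.png

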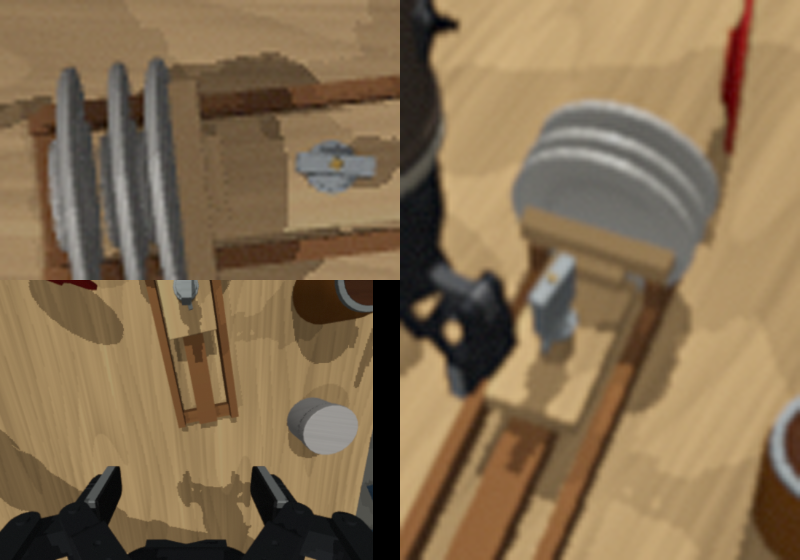

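View pics/w13.png

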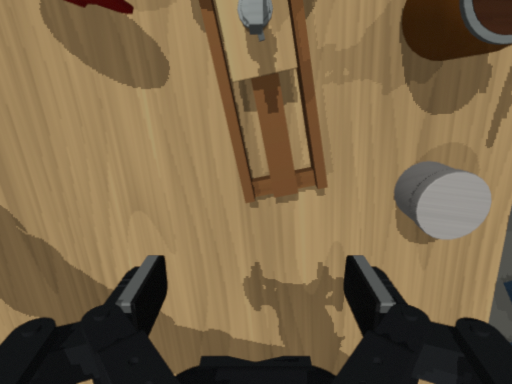

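```bash
python3 - <<'E'
import cv2,numpy as np
b=cv2.imread('pics/w12.png')[190:350,215:300];a=cv2.imread('pics/w3.png')[190:350,215:300]
cv2.imwrite('pics/c12.png',cv2.resize(np.hstack([a,b]),None,fx=3.7,fy=3.7,interpolation=cv2.INTER_CUBIC))
for n in (3,12):
    f=cv2.imread(f'pics/w{n}.png').astype(float)
    p=(f[...,2]-f[...,0])[285:315,253:258].mean(1);print(np.round(p).astype(int))
E
```

```text
[-4 -3 -3 -2  7 49 79 82 83 82 82 83 82 82 83 82 77 46  8 -3 -3 -3 -3 -3
 -2 -3 -4 -3 -3 -2]
[-3 -2 -2 -2 -3 -2 -1 33 60 68 82 85 85 86 86 86 86 86 86 86 86 72 22  1
 -3 -3 -3 -4 -3 -3]
```

View pics/c12.png

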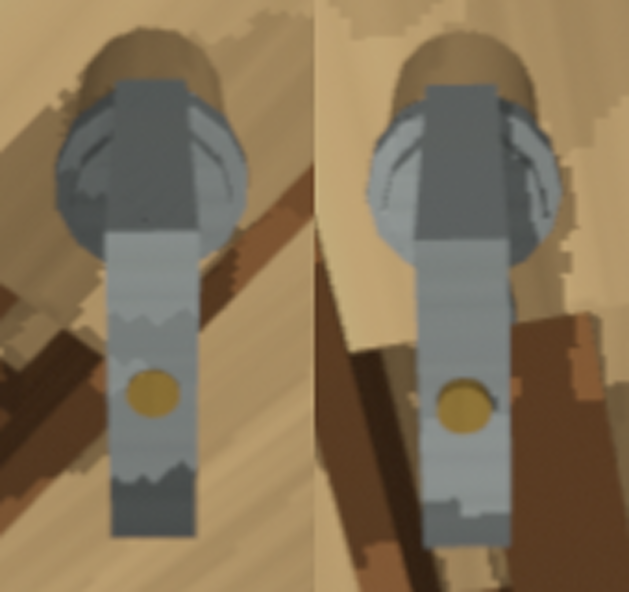

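```bash
python3 -c "
from h import *
print(manip.close_job())"
```

```text
the job is handed in; nothing more can be done
None
```

I slid the keeper up until it held the end plate against the teeth, tightened the wing screw until the clutch slipped a little, let go, and handed the job in. That took about 14.5 s; the hand-in gives no verdict.

- **Keeper:** I gripped the wing and dragged the keeper about 70 mm. The drag stayed at about 3 N, then rose to a steady 8 N against a firm stop, so at most about 5 N pressed on the plate. I kept roughly 5 N of push while tightening. Afterwards the pictures show the crossbar touching the plate.
- **Screw:** I turned the wing clockwise about 0.88 rad. The torque jumped to 0.6 N m near the end, and I stopped soon after. The tell-tale pin measures about 1.6 mm proud against a picture taken just before tightening, and about 1.3 mm against one taken before gripping. Both are inside the 1 to 2 mm window. I could not read the collar nib well enough to use it as a second check.
- **Letting go:** the force and torque on the tool fell to about zero, and the arm is clear of everything.
- **Things nearby:** nothing was touched as far as I could see. The network's positions for the tin and spoon came back 6 to 8 mm off their first readings. I put that down to its scatter, since the gripper stayed well clear of them. I did not re-measure the red look-alikes.

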